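# Put the stacked hardware back in the stock trays

## Task

Take the little stack of hardware apart from the top down, one piece at a time (bolt, nut, flange, plate), leaving the rest stacked, and put each piece in the cardboard tray that already holds a sample of its kind, in the middle of the tray's empty half. Set each piece down gently rather than dropping it, flat on the tray floor with the bolt standing upright on its head, and leave them all there.

Things in the scene. Friction and masses are not known exactly. Their poses are not given: they have to be found in the camera images.
- bolt: Loose bright steel hex bolt, top of the stack, standing on its head with the shaft up: head 30 mm across flats and 13 mm high, then a round shaft 20 mm in diameter up to 70 mm total height; about 0.2 kg. Grip the shaft. Origin: centre of the underside; z up.
- nut: Loose bright steel hex nut, 40 mm across flats (46 mm across corners), 20 mm high, about 0.14 kg; black bore seen from above; lies flat under the bolt and on the flange. Flats face the directions of its own x axis and 60 and 120 degrees from it. Origin: centre of the underside; z up.
- flange: Loose dark round iron flange disc, 54 mm in diameter, 16 mm high, about 0.22 kg; a central and four small black holes; lies flat under the nut and on the plate. Origin: centre of the underside; z up.
- plate: Loose pale metal fixing plate, 80 mm (its x) by 56 mm (its y), 12 mm thick, about 0.18 kg; four corner holes; bottom of the stack, flat on the bench. It fits its tray best with its 80 mm side along the tray's x. Origin: centre of the underside; z up.
- bolt_tray: Fixed shallow cardboard tray, outside x -60..122, y -59..59 mm, floor 3 mm, walls 3 mm thick, 20 mm high; white label on the front wall. Fixed sample bolt (standing on its head, top 73 mm over the bench) in the rear half, at x = 88 mm; front half empty. Origin: under the middle of the empty half, at bench height. x: from empty half to sample, z up. The bolt goes at the origin, underside 3 mm above it.
- nut_tray: Fixed shallow cardboard tray, outside x -60..122, y -59..59 mm, floor 3 mm, walls 3 mm thick, 20 mm high; white label on the front wall. Fixed sample nut (same size, lying flat) in the rear half, at x = 88 mm; front half empty. Origin: under the middle of the empty half, at bench height. x: from empty half to sample, z up. The nut goes at the origin, underside 3 mm above it.
- flange_tray: Fixed shallow cardboard tray, outside x -60..122, y -59..59 mm, floor 3 mm, walls 3 mm thick, 20 mm high; white label on the front wall. Fixed sample flange (same size, lying flat) in the rear half, at x = 88 mm; front half empty. Origin: under the middle of the empty half, at bench height. x: from empty half to sample, z up. The flange goes at the origin, underside 3 mm above it.
- plate_tray: Fixed shallow cardboard tray, outside x -60..122, y -59..59 mm, floor 3 mm, walls 3 mm thick, 20 mm high; white label on the front wall. Fixed sample plate (same size, lying flat, its 80 mm side across the tray) in the rear half, at x = 88 mm; front half empty. Origin: under the middle of the empty half, at bench height. x: from empty half to sample, z up. The plate goes at the origin, underside 3 mm above it.
Not all that is in view belongs to the job. Of the things like the plate, leave any that is purple; of the rest the larger one is meant. Leave any yellow look-alike of the flange alone.

How it is judged:
On the way, in this order (a step that is already met when the one before it is completed fails the run):
1. the bolt set down in its tray, the rest (nut, flange, plate) still stacked (horizontal distance between bolt and bolt_tray below 0.015 m and z of bolt in the frame of bolt_tray between -0.001 and 0.007 m and angle between bolt's own z axis and vertical below 0.2 rad and contact force between the fingers and bolt below 0.05 N and linear speed of bolt below 0.03 m/s and horizontal distance between each of nut, flange and plate below 0.018 m), for 0.2 s.
2. the nut set down in its tray, the rest (flange, plate) still stacked (horizontal distance between nut and nut_tray below 0.015 m and z of nut in the frame of nut_tray between -0.001 and 0.007 m and angle between nut's own z axis and vertical below 0.15 rad and contact force between the fingers and nut below 0.05 N and linear speed of nut below 0.03 m/s and horizontal distance between flange and plate below 0.018 m), for 0.2 s.
3. the flange set down in its tray (horizontal distance between flange and flange_tray below 0.015 m and z of flange in the frame of flange_tray between -0.001 and 0.007 m and angle between flange's own z axis and vertical below 0.15 rad and contact force between the fingers and flange below 0.05 N and linear speed of flange below 0.03 m/s), for 0.2 s.
4. the plate set down in its tray (horizontal distance between plate and plate_tray below 0.015 m and z of plate in the frame of plate_tray between -0.001 and 0.007 m and angle between plate's own z axis and vertical below 0.15 rad and contact force between the fingers and plate below 0.05 N and linear speed of plate below 0.03 m/s), for 0.2 s.
At the end, for the whole second after the job is handed in: Bolt, nut, flange and plate each lie released and at rest on the floor of the tray with their own kind of sample, centre within 15 mm of the middle of the empty half, underside within 4 mm of the tray floor, within 0.15 rad of flat (bolt on its head, within 0.2 rad of upright) (horizontal distance between bolt and bolt_tray below 0.015 m and z of bolt in the frame of bolt_tray between -0.001 and 0.007 m and angle between bolt's own z axis and vertical below 0.2 rad and contact force between the fingers and bolt below 0.05 N and linear speed of each of bolt, nut, flange, plate below 0.02 m/s and angular speed of each of bolt, nut, flange, plate below 0.3 rad/s and horizontal distance between nut and nut_tray below 0.015 m and z of nut in the frame of nut_tray between -0.001 and 0.007 m and angle between each of nut, flange, plate's own z axis and vertical below 0.15 rad and contact force between the fingers and nut below 0.05 N and horizontal distance between flange and flange_tray below 0.015 m and z of flange in the frame of flange_tray between -0.001 and 0.007 m and contact force between the fingers and flange below 0.05 N and horizontal distance between plate and plate_tray below 0.015 m and z of plate in the frame of plate_tray between -0.001 and 0.007 m and contact force between the fingers and plate below 0.05 N); the robot touches nothing.
It fails at once if the bolt dropped into its tray from more than about 25 mm (horizontal distance between bolt and bolt_tray below 0.05 m and z of bolt in the frame of bolt_tray above 0.03 m and contact force between anything else and bolt below 0.01 N).
It fails at once if the nut dropped into its tray from more than about 25 mm (horizontal distance between nut and nut_tray below 0.05 m and z of nut in the frame of nut_tray above 0.03 m and contact force between anything else and nut below 0.01 N).
It fails at once if the flange dropped into its tray from more than about 25 mm (horizontal distance between flange and flange_tray below 0.05 m and z of flange in the frame of flange_tray above 0.03 m and contact force between anything else and flange below 0.01 N).
It fails at once if the plate dropped into its tray from more than about 25 mm (horizontal distance between plate and plate_tray below 0.05 m and z of plate in the frame of plate_tray above 0.03 m and contact force between anything else and plate below 0.01 N).
It also fails if it takes over 136 s, if anything falls off the work surface, if the arm or the gripper's body presses on something with over 40 N, if the wrist force passes 120 N, or if a joint passes its speed limit or range.

## Robot

A 6-joint arm with a two-finger parallel gripper is mounted at the origin on the work surface. World frame = base frame: x ahead of the robot, y to its left, z up, the work surface at z = 0. Lengths are in m, angles in rad, forces in N, time in s.
With the tool pointing down it reaches from about 0.325 to 0.85 m from the base axis. Payload 4.4 kg.
Tool frame: the origin (TCP) lies at the very end of the fingers, on their centre line; the grasp point (between the pads) lies pinch_z behind it (pinch_z is the distance from the TCP to the grasp point, in m); z points along the fingers, y is the line along which they close (so a half turn about z gives the same grasp; the last joint's range is limited). The gripper opens to 94 mm and grips with 3 to 60 N. Pads are 16 mm wide; open, the fingers measure 119 mm over their backs; the gripper's body (75 mm by 177 mm) begins 78 mm behind the grasp point.
Start: joints at [1.153, 0.207, 1.542, -0, 1.393, -0.15], TCP at [0.152, 0.555, 0.205] pointing down, gripper open.
Joint ranges: [-2.73, 2.73], [-0.86, 2.22], [0.23, 2.46], [-1.11, 4.25], [0.08, 2.63], [-2.82, 2.82]. Speed limits (rad/s): [2.79, 2.79, 3.14, 3.14, 3.14, 3.14].

## Interface

Orientations are given as a unit quaternion [w, x, y, z].
In Python, from cell import read_state, grab_frame, calibration, sign_off, spot_in, silhouettes, pinch_z gives the robot as it stands.
- The arm moves only by the tool drive_tool, never from a script. Its argument "commands" is a list of rows, each an object with "grip": the finger opening in cm, from 0 to 9.4; "dp": the shift along the world's x, y, z in cm, a list of three; "turn": the turn, a rotation vector about the world's x, y, z in degrees, a list of three. In form: [{"grip": grip, "dp": [dx, dy, dz], "turn": [wx, wy, wz]}, ...]. A call has 1 to 5 rows; each row shifts and turns the commanded pose from where the row before left it; what a row does not reach is not made up. A row lasts 1/8 s, in which the tool goes at most 62.5 mm and 10.7 degrees, less where a joint would pass 70% of its speed; a pose out of reach is approached as far as the arm can. A call with a gripper value outside its range is refused whole. The fingers move at their own pace and stop on an object; "newtons" is the grip in N (left out, the last holds). Time passes only in rows, so rows that do not move let the fingers close. It gives the time, the measured TCP pose, the force, the opening and the grip force at its end, in the units of the state.
- read_state(): the state, without advancing time (a new reading comes with each control period).
- grab_frame(name): name is "side" or "top"; returns (picture, depth): 400x640x3 uint8, red, green, blue; 400x640 float32, m along the optical axis (not along the pixel's ray), 0 where there is no reading.
- calibration(name): a dict with "fovy" (degrees; the focal length in pixels is half the picture's height over the tangent of half this angle, whatever the lens; pixels are square), "cx", "cy" (the principal point, pixels), "eye" and "attitude" of the camera in the world. Camera axes: x right, y up, looking along -z (the intrinsics and any distortion apply to the point x, -y, -z); pixel columns grow to the right and rows downward; lengths in m; the calibration is good to about 2 mm. A picture is of the moment at which its call begins. calibration takes no time and is no camera call.
- sign_off(): hands the job in; it is judged then, once.
Trained networks look in the newest picture that a camera, given by its name, has taken for a name from the list of things; names that differ only in an ending like _2 or _b are one class to them, and where a whole thing is asked for, a point or a joint stands for the part that bears it (a point fixed in the world has none). Each returns a list of dicts, best first, with "score" (0 to 1); they miss things now and then, are a little off and sometimes report something else, mostly with a low value. They report only what shows in the picture. A call takes as long as a camera call. They do not tell look-alikes from the thing itself.
- spot_in(camera, name): "point" ([x, y, z] in m, in world coordinates, good to about 4 mm: the middle of the surface that is visible of it).
- silhouettes(camera, name): "region" (400x640 bool, what is visible of it).
The state is a dict: "t": time; "qpos": joint angles; "joint_velocities": joint speeds; "tau": joint torques, N m; "position": TCP position; "tcp_rot": TCP orientation; "force": force on the tool from outside, world axes, zero at the start; "ft_torque": the same for the moment, N m; "grip_width": opening from 0.0 (shut) to 1.0 (fully open); "gripper_force": force on a finger pad.
Only numpy, scipy, OpenCV 4.12 (cv2) and the standard library are available. Lean on these libraries where they do the work, as an engineer would, in place of code of your own. Each camera call takes 0.05 s, during which the arm holds its last target. There are 200 camera calls.

## Working session

There is one attempt and no reset: what is moved stays moved. The work goes in short steps, Python scripts to look and compute and a tool call to move; the robot and the scene stay as the last step left them, time stands still between calls to the robot, and variables do not carry over. Pictures are saved under pics/ and viewed, at most 14 in all, crops included, and the job is handed in when it is done.

Besides the shell and the picture viewer there is one more tool, called after "Emit:" as name(argument=value, ...), one argument or row to a line, values as JSON. drive_tool: Moves the arm, as the interface text tells. Its arguments: {"type":"object","properties":{"commands":{"type":"array","items":{"type":"object","properties":{"grip":{"type":"number"},"dp":{"type":"array","items":{"type":"number"}},"turn":{"type":"array","items":{"type":"number"}}}}},"newtons":{"type":"number"}},"required":["commands"]}

```bash
ls; mkdir -p pics; cat > h.py <<'E'
import numpy as np, cv2
from cell import *
def snap(n,f):
    p,d=grab_frame(n); cv2.imwrite('pics/'+f,cv2.cvtColor(p,cv2.COLOR_RGB2BGR)); return p,d
E
python3 - <<'E'
from h import *
print(pinch_z if not callable(pinch_z) else pinch_z()); s=read_state(); print(s['position'],s['tcp_rot'],s['grip_width'],s['t'])
for n in('top','side'):
    print(n,calibration(n)); snap(n,n+'0.png')
    for o in 'bolt nut flange plate bolt_tray nut_tray flange_tray plate_tray'.split():
        print(o,[(np.round(r['point'],3).tolist(),round(r['score'],2)) for r in spot_in(n,o)])
E
```

```text
pics
0.0188
[0.15129209 0.55391679 0.20433259] [-3.02041642e-04  1.32998044e-01  9.91115680e-01 -1.06673308e-03] 0.9996669931336043 0.0
top {'fovy': 43.01895576143371, 'cx': 327.127156271031, 'cy': 203.12140732919013, 'eye': array([ 0.24735676, -0.04132635,  1.37249261]), 'attitude': array([ 0.70533149,  0.05934138, -0.07393629, -0.70250944])}
bolt [([0.472, -0.395, 0.077], 0.57), ([0.488, 0.003, 0.005], 0.47)]
nut [([0.468, -0.389, 0.047], 0.66)]
flange [([0.488, -0.283, 0.014], 0.71), ([0.472, -0.382, 0.03], 0.4)]
plate [([0.432, -0.51, 0.008], 0.93), ([0.46, -0.392, 0.011], 0.74), ([0.345, -0.421, 0.009], 0.66)]
bolt_tray [([0.659, -0.19, 0.005], 0.78), ([0.539, 0.405, 0.002], 0.38)]
nut_tray []
flange_tray [([0.537, 0.408, 0.005], 0.85)]
plate_tray [([0.472, -0.397, 0.078], 0.41)]
side {'fovy': 49.454617368358065, 'cx': 316.9869856628696, 'cy': 195.85137834908645, 'eye': array([-0.04913851, -0.87851295,  0.66425754]), 'attitude': array([ 0.84350017,  0.4631042 , -0.13936303, -0.23370901])}
bolt []
nut [([0.461, -0.412, 0.039], 0.76)]
flange [([0.48, -0.29, 0.017], 0.7), ([0.459, -0.412, 0.024], 0.68)]
plate [([0.347, -0.427, 0.012], 0.79), ([0.456, -0.403, 0.011], 0.77)]
bolt_tray [([0.661, -0.196, 0.008], 0.7)]
nut_tray []
flange_tray [([0.532, 0.41, 0.01], 0.81)]
plate_tray [([0.642, 0.206, 0.01], 0.79), ([0.536, 0.406, 0.01], 0.6)]
```

View pics/top0.png

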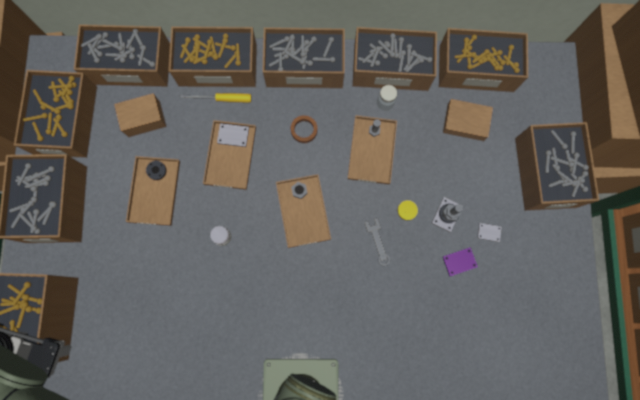

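View pics/side0.png

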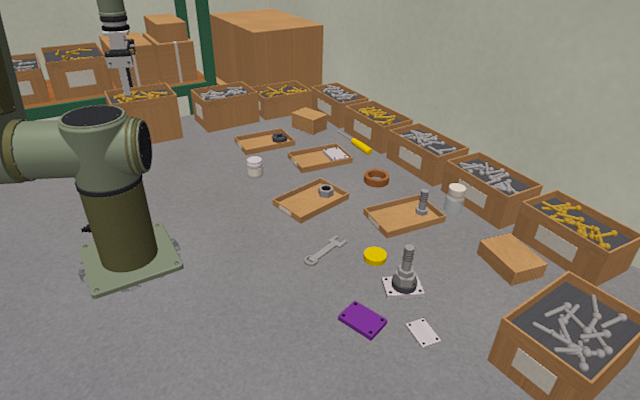

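The top view shows the stack at (448,213), with the grey dark flange and plate under it. The trays are bolt (373,150), nut (303,212), plate (230,155) and flange (154,190). The purple plate (460,262), the small pale plate (490,232) and the yellow disc (408,210) are decoys. I'll measure the tray rectangles and the stack next.

```bash
cat >> h.py <<'E'
from scipy.spatial.transform import Rotation as R
def cam(n):
    c=calibration(n); q=c['attitude']; return c,200/np.tan(np.radians(c['fovy'])/2),R.from_quat([q[1],q[2],q[3],q[0]]).as_matrix()
def cloud(n,d):
    c,f,M=cam(n); v,u=np.mgrid[:400,:640]
    P=np.stack([(u-c['cx'])/f*d,-(v-c['cy'])/f*d,-d],-1)
    return P@M.T+c['eye']
def atz(n,u,v,z):
    c,f,M=cam(n); r=M@np.array([(u-c['cx'])/f,-(v-c['cy'])/f,-1]); return c['eye']+r*(z-c['eye'][2])/r[2]
E
python3 - <<'E'
from h import *
p,d=snap('top','top1.png'); W=cloud('top',d)
b=p[...]; print('bench z',np.nanmedian(W[240:300,200:400,2]), W[240:300,200:400,2].std())
hsv=cv2.cvtColor(p,cv2.COLOR_RGB2HSV)
m=((hsv[...,0]>5)&(hsv[...,0]<22)&(hsv[...,1]>80)&(d>0)).astype(np.uint8)
for n,(u,v) in dict(bolt=(373,160),nut=(305,225),flange=(154,205),plate=(228,170)).items():
    k,l=cv2.connectedComponents(m); lab=l[v,u]; r=l==lab
    cnt,_=cv2.findContours(r.astype(np.uint8),cv2.RETR_EXTERNAL,cv2.CHAIN_APPROX_SIMPLE)
    box=cv2.boxPoints(cv2.minAreaRect(max(cnt,key=cv2.contourArea)))
    Q=np.array([atz('top',*x,.018)[:2] for x in box])
    pts=W[r]; pts=pts[(pts[:,2]>-.01)&(pts[:,2]<.04)]
    rr=cv2.minAreaRect((pts[:,:2]*1000).astype(np.float32))
    zs=W[r][:,2]
    print(n,r.sum(),'px box ctr',Q.mean(0).round(4),np.linalg.norm(Q[0]-Q[1]).round(3),np.linalg.norm(Q[1]-Q[2]).round(3),'ang',np.degrees(np.arctan2(*(Q[0]-Q[1])[::-1])).round(1),'cloud',np.round(rr[0],1),np.round(rr[1],1),round(rr[2],1),'z',np.percentile(zs,[5,50,95]).round(4))
w=W[190:235,425:475]; 
for lo,hi in((.004,.02),(.022,.034),(.04,.055),(.056,.07),(.1,.13)):
    s=(w[...,2]>lo)&(w[...,2]<hi); q=w[s]; print(lo,hi,s.sum(),q.mean(0).round(4),np.round(cv2.minAreaRect((q[:,:2]*1000).astype(np.float32)),1) if 0 else cv2.minAreaRect((q[:,:2]*1000).astype(np.float32)))
cv2.imwrite('pics/crop1.png',cv2.resize(cv2.cvtColor(p,cv2.COLOR_RGB2BGR)[170:290,390:520],None,fx=6,fy=5,interpolation=cv2.INTER_CUBIC)[:600,:780])
E
```

```text
bench z 0.00039002135891386125 0.0792177702130477
bolt 2400 px box ctr [ 0.66   -0.1941] 0.183 0.117 ang 173.0 cloud [ 659.3 -193.8] [115.4 182.8] 82.8 z [-0.0007  0.0044  0.0183]
nut 2511 px box ctr [ 0.4862 -0.0033] 0.116 0.181 ang 101.3 cloud [486.2  -3.2] [181.2 114.2] 11.3 z [-0.001   0.0037  0.0146]
flange 2536 px box ctr [0.5391 0.404 ] 0.186 0.122 ang 176.7 cloud [538.9 403.9] [120.5 181.7] 85.8 z [-0.0011  0.0039  0.0197]
plate 1990 px box ctr [0.6417 0.2012] 0.185 0.12 ang 174.4 cloud [642.4 200.2] [118.9 183.6] 83.5 z [-0.0009  0.0042  0.0199]
0.004 0.02 513 [ 0.4778 -0.3978  0.0094] ((486.3583679199219, -405.4480285644531), (138.26821899414062, 124.05770874023438), 89.77205657958984)
0.022 0.034 94 [ 0.475  -0.3886  0.0287] ((477.7522888183594, -396.6953125), (51.567161560058594, 47.35823440551758), 25.877870559692383)
0.04 0.055 79 [ 0.4749 -0.3941  0.0481] ((476.3508605957031, -398.12335205078125), (41.244834899902344, 38.46072769165039), 39.25769805908203)
0.056 0.07 64 [ 0.4738 -0.395   0.0619] ((475.24267578125, -396.9330139160156), (29.35858726501465, 27.409744262695312), 26.618236541748047)
0.1 0.13 64 [ 0.4753 -0.3985  0.1157] ((475.3493347167969, -398.998779296875), (18.21501922607422, 19.457372665405273), 0.9583144783973694)
```

View pics/crop1.png

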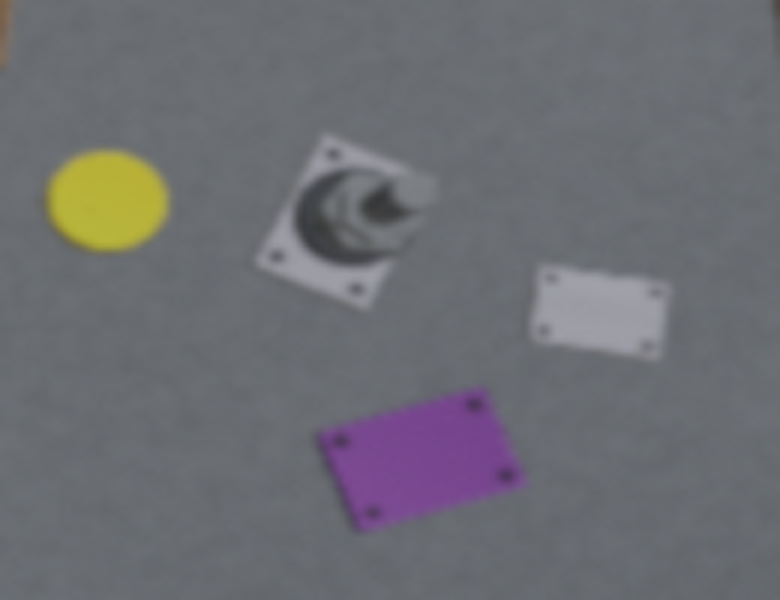

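The crop confirms it. The larger pale plate carries the stack (about (448,213) in the full view). The small pale plate on its right and the purple one below are both decoys. Moving to the bolt.

Emit:
drive_tool(
  commands=[
    {"grip": 6,"dp": [4.2,-4.2,0],"turn": [0,0,0]},
    {"grip": 6,"dp": [4.2,-4.2,0],"turn": [0,0,0]},
    {"grip": 6,"dp": [4.2,-4.2,0],"turn": [0,0,0]},
    {"grip": 6,"dp": [4.2,-4.2,0],"turn": [0,0,0]},
    {"grip": 6,"dp": [4.2,-4.2,0],"turn": [0,0,0]},
  ],
)

```text
t: 1.58
position: [0.3628, 0.3433, 0.2058]
tcp_rot: [0.0, 0.133, 0.991, 0.0]
force: [0.8, 1.2, -1.2]
grip_width: 0.642
gripper_force: 0.0
```

Emit:
drive_tool(
  commands=[
    {"grip": 6,"dp": [4.2,-4.2,0],"turn": [0,0,0]},
    {"grip": 6,"dp": [4.2,-4.2,0],"turn": [0,0,0]},
    {"grip": 6,"dp": [2,-5.8,0],"turn": [0,0,0]},
    {"grip": 6,"dp": [0,-6,0],"turn": [0,0,0]},
    {"grip": 6,"dp": [0,-6,0],"turn": [0,0,0]},
  ],
)

```text
t: 2.2
position: [0.4658, 0.0807, 0.2056]
tcp_rot: [0.0, 0.133, 0.991, -0.0]
force: [1.4, 0.4, 0.1]
grip_width: 0.637
gripper_force: 0.0
```

Emit:
drive_tool(
  commands=[
    {"grip": 6,"dp": [0,-6,0],"turn": [0,0,0]},
    {"grip": 6,"dp": [0,-6,0],"turn": [0,0,0]},
    {"grip": 6,"dp": [0,-6,0],"turn": [0,0,0]},
    {"grip": 6,"dp": [0,-6,0],"turn": [0,0,0]},
    {"grip": 6,"dp": [0,-6,0],"turn": [0,0,0]},
  ],
)

```text
t: 2.82
position: [0.4655, -0.2194, 0.2058]
tcp_rot: [0.001, 0.133, 0.991, -0.0]
force: [0.9, 1.1, -0.2]
grip_width: 0.637
gripper_force: 0.0
```

Emit:
drive_tool(
  commands=[
    {"grip": 6,"dp": [0.5,-6,0],"turn": [0,0,0]},
    {"grip": 6,"dp": [0.5,-6,0],"turn": [0,0,0]},
    {"grip": 6,"dp": [0,-5.9,0],"turn": [0,0,0]},
    {"grip": 6,"dp": [0,0,0],"turn": [0,0,0]},
    {"grip": 6,"dp": [0,0,-4],"turn": [0,0,0]},
  ],
)

```text
t: 3.45
position: [0.4777, -0.3989, 0.1689]
tcp_rot: [0.003, 0.134, 0.991, -0.003]
force: [-0.4, 1.0, 0.5]
grip_width: 0.637
gripper_force: 0.0
```

```bash
python3 - <<'E'
from h import *
s=read_state();print(s['position'])
p,d=snap('side','side2.png'); 
cv2.imwrite('pics/side2c.png',cv2.resize(cv2.cvtColor(p,cv2.COLOR_RGB2BGR)[140:320,320:500],None,fx=3,fy=3,interpolation=cv2.INTER_CUBIC))
E
```

```text
[ 0.47772361 -0.39888176  0.16887973]
```

View pics/side2c.png

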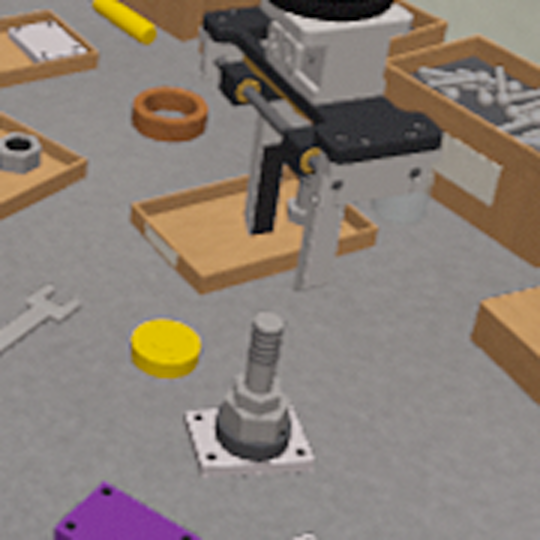

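```bash
cat >> h.py <<'E'
def proj(n,P):
    c,f,M=cam(n); q=M.T@(np.array(P)-c['eye']); return np.array([c['cx']+f*q[0]/-q[2], c['cy']-f*q[1]/-q[2]])
E
python3 - <<'E'
from h import *
f=lambda P:((proj('side',P)-[320,140])*3).round(0)
T=np.array([.4777,-.3989,.169]); y=np.array([.264,.964,0]); x=np.array([.964,-.264,0])
print('tcp',f(T),'inner tips',[f(T+s*.030*y+w*.008*x) for s in(-1,1) for w in(-1,1)],'bolt top',f([.4752,-.3985,.118]),'plate ctr',f([.4765,-.397,.012]))
print([f(T+s*.0425*y) for s in(-1,1)])
p,d=grab_frame('side');W=cloud('side',d); w=W[240:290,395:425].reshape(-1,3); s=w[(w[:,2]>.07)&(w[:,2]<.125)]
print(len(s),s.mean(0),np.percentile(s,[2,98],axis=0))
t=w[(w[:,2]>.115)&(w[:,2]<.122)];print(t.mean(0),len(t))
E
```

```text
tcp [282. 257.] inner tips [array([292., 286.]), array([315., 282.]), array([250., 233.]), array([272., 230.])] bolt top [268. 320.] plate ctr [248. 434.]
[array([313., 296.]), array([253., 221.])]
230 [ 0.46987279 -0.40170876  0.09913219] [[ 0.46378399 -0.40791478  0.07150618]
 [ 0.48105512 -0.39068564  0.11931459]]
[ 0.47286802 -0.39913259  0.11778973] 58
```

The projected TCP and bolt top land on their pixels to within 2 px of the crop, so the calibration holds. Descending and gripping the shaft.

Emit:
drive_tool(
  commands=[
    {"grip": 6,"dp": [-0.2,0,-4],"turn": [0,0,0]},
    {"grip": 6,"dp": [0,0,-3.4],"turn": [0,0,0]},
    {"grip": 6,"dp": [0,0,-2],"turn": [0,0,0]},
    {"grip": 6,"dp": [0,0,0],"turn": [0,0,0]},
    {"grip": 4,"dp": [0,0,0],"turn": [0,0,0]},
  ],
  newtons=15,
)

```text
t: 4.18
position: [0.4747, -0.3971, 0.0733]
tcp_rot: [0.001, 0.133, 0.991, -0.001]
force: [-0.1, 0.2, -0.2]
grip_width: 0.563
gripper_force: 0.0
```

Emit:
drive_tool(
  commands=[
    {"grip": 3,"dp": [0,0,0],"turn": [0,0,0]},
    {"grip": 2.2,"dp": [0,0,0],"turn": [0,0,0]},
    {"grip": 1.5,"dp": [0,0,0],"turn": [0,0,0]},
    {"grip": 1,"dp": [0,0,0],"turn": [0,0,0]},
    {"grip": 1,"dp": [0,0,0],"turn": [0,0,0]},
  ],
)

```text
t: 4.8
position: [0.4737, -0.3966, 0.0718]
tcp_rot: [0.0, 0.133, 0.991, -0.0]
force: [-0.4, -0.4, 2.1]
grip_width: 0.21
gripper_force: 15.0
```

Emit:
drive_tool(
  commands=[
    {"grip": 1,"dp": [0,0,1],"turn": [0,0,0]},
    {"grip": 1,"dp": [0,0,2.5],"turn": [0,0,0]},
    {"grip": 1,"dp": [0,0,3],"turn": [0,0,0]},
    {"grip": 1,"dp": [3.1,4.1,0],"turn": [0,0,0]},
    {"grip": 1,"dp": [3.1,4.1,0],"turn": [0,0,0]},
  ],
  newtons=25,
)

```text
t: 5.42
position: [0.5361, -0.3141, 0.1373]
tcp_rot: [0.0, 0.134, 0.991, -0.0]
force: [0.6, -0.8, -2.6]
grip_width: 0.208
gripper_force: 25.0
```

Emit:
drive_tool(
  commands=[
    {"grip": 1,"dp": [3.1,4.1,0],"turn": [0,0,0]},
    {"grip": 1,"dp": [3.1,4.1,0],"turn": [0,0,0]},
    {"grip": 1,"dp": [3.1,4.1,0],"turn": [0,0,0]},
    {"grip": 1,"dp": [0,0,0],"turn": [0,0,0]},
    {"grip": 1,"dp": [0,0,0],"turn": [0,0,0]},
  ],
)

```text
t: 6.05
position: [0.6281, -0.1913, 0.1361]
tcp_rot: [-0.001, 0.133, 0.991, -0.0]
force: [0.6, -0.2, -2.1]
grip_width: 0.206
gripper_force: 25.0
```

```bash
python3 - <<'E'
from h import *
s=read_state();print(s['position'],s['grip_width'],s['force'])
p,d=snap('side','side3.png'); snap('top','top3.png')
cv2.imwrite('pics/side3c.png',cv2.resize(cv2.cvtColor(p,cv2.COLOR_RGB2BGR)[120:310,330:500],None,fx=3,fy=3,interpolation=cv2.INTER_CUBIC))
f=lambda P:((proj('side',P)-[330,120])*3).round(0)
a=np.radians(-7.1); ex=np.array([np.cos(a),np.sin(a)]);ey=np.array([-ex[1],ex[0]]);o=np.array([.629,-.190])
print([f([*(o+x*ex+y*ey),.02]) for x,y in((-.06,-.059),(-.06,.059),(.122,.059),(.122,-.059))])
print('sample top',f([*(o+.088*ex),.073]),'origin',f([*o,.003]))
E
```

```text
[ 0.62812581 -0.19132399  0.13613934] 0.2060368067337822 [ 0.57437261 -0.19359594 -2.06869913]
[array([173., 335.]), array([102., 262.]), array([270., 221.]), array([350., 286.])]
sample top [287. 210.] origin [193. 298.]
```

View pics/side3c.png

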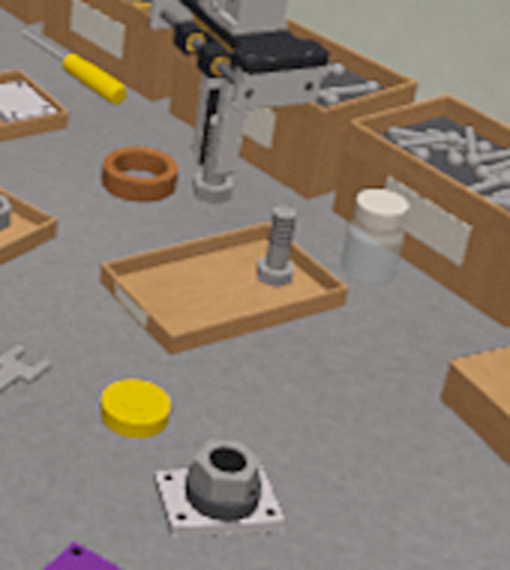

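The bolt is held upright over the tray, and the projected tray corners agree with the picture within about 2 px. The stack (225,490) is undisturbed. Lowering.

Emit:
drive_tool(
  commands=[
    {"grip": 1,"dp": [0.1,0.1,-3.5],"turn": [0,0,0]},
    {"grip": 1,"dp": [0,0,-3.5],"turn": [0,0,0]},
    {"grip": 1,"dp": [0,0,-2.6],"turn": [0,0,0]},
    {"grip": 1,"dp": [0,0,-0.8],"turn": [0,0,0]},
    {"grip": 1,"dp": [0,0,0],"turn": [0,0,0]},
  ],
)

```text
t: 6.78
position: [0.6292, -0.1912, 0.0324]
tcp_rot: [-0.0, 0.134, 0.991, 0.0]
force: [0.5, 0.3, -1.5]
grip_width: 0.209
gripper_force: 25.0
```

Emit:
drive_tool(
  commands=[
    {"grip": 1,"dp": [0,0,-0.2],"turn": [0,0,0]},
    {"grip": 1,"dp": [0,0,-0.2],"turn": [0,0,0]},
    {"grip": 1,"dp": [0,0,0],"turn": [0,0,0]},
  ],
)

```text
t: 7.15
position: [0.6299, -0.1904, 0.029]
tcp_rot: [0.0, 0.133, 0.991, -0.0]
force: [0.2, -0.1, -2.0]
grip_width: 0.207
gripper_force: 25.0
```

Emit:
drive_tool(
  commands=[
    {"grip": 1,"dp": [0,0,-0.1],"turn": [0,0,0]},
    {"grip": 1,"dp": [0,0,-0.1],"turn": [0,0,0]},
    {"grip": 1,"dp": [0,0,0],"turn": [0,0,0]},
  ],
)

```text
t: 7.52
position: [0.6298, -0.1903, 0.0269]
tcp_rot: [0.0, 0.133, 0.991, -0.0]
force: [-0.3, 0.6, 1.3]
grip_width: 0.208
gripper_force: 25.0
```

Contact: the force went from -2.0 to +1.3 N. Releasing.

Emit:
drive_tool(
  commands=[
    {"grip": 2.3,"dp": [0,0,0],"turn": [0,0,0]},
    {"grip": 3,"dp": [0,0,0],"turn": [0,0,0]},
    {"grip": 5,"dp": [0,0,0],"turn": [0,0,0]},
    {"grip": 6,"dp": [0,0,0],"turn": [0,0,0]},
    {"grip": 6,"dp": [0,0,3],"turn": [0,0,0]},
  ],
)

```text
t: 8.15
position: [0.6269, -0.1892, 0.0535]
tcp_rot: [-0.003, 0.133, 0.991, 0.001]
force: [-0.2, -0.8, 1.0]
grip_width: 0.601
gripper_force: 0.0
```

Emit:
drive_tool(
  commands=[
    {"grip": 6,"dp": [0,0,5],"turn": [0,0,0]},
    {"grip": 6,"dp": [0,0,5],"turn": [0,0,0]},
    {"grip": 6,"dp": [0,5,0],"turn": [0,0,0]},
    {"grip": 6,"dp": [0,5,0],"turn": [0,0,0]},
    {"grip": 6,"dp": [0,0,0],"turn": [0,0,0]},
  ],
)

```text
t: 8.78
position: [0.6294, -0.0869, 0.1566]
tcp_rot: [-0.0, 0.131, 0.991, 0.0]
force: [0.2, -1.0, -0.4]
grip_width: 0.641
gripper_force: 0.0
```

```bash
python3 - <<'E'
from h import *
s=read_state();print(s['position'],s['t'])
p,d=snap('side','side4.png'); q,e=snap('top','top4.png')
b=cv2.cvtColor(q,cv2.COLOR_RGB2BGR)
W=cloud('top',e);w=W[185:240,425:475].reshape(-1,3)
for lo,hi in((.008,.016),(.022,.034),(.043,.055)):
    t=w[(w[:,2]>lo)&(w[:,2]<hi)]; print(lo,len(t),t.mean(0).round(4),cv2.minAreaRect((t[:,:2]*1000).astype(np.float32)))
w=W[110:190,340:405].reshape(-1,3); t=w[(w[:,2]>.068)&(w[:,2]<.08)]; print('bolts',t.round(3)[:, :2].tolist()[:60:6], 'placed', t[t[:,0]<.67].mean(0))
for n,pp in(('top',q),('side',p)):
  for o in('nut','flange','plate'):
    print(n,o,[(np.round(r['point'],3).tolist(),round(r['score'],2)) for r in spot_in(n,o)][:4])
c1=cv2.resize(b[190:240,420:480],None,fx=6,fy=6,interpolation=cv2.INTER_CUBIC)
c2=cv2.resize(cv2.cvtColor(p,cv2.COLOR_RGB2BGR)[180:310,350:470],None,fx=3,fy=3,interpolation=cv2.INTER_CUBIC)
H=np.zeros((400,740,3),np.uint8);H[:300,:360]=c1;H[:390,370:730]=c2;cv2.imwrite('pics/c4.png',H)
E
```

```text
[ 0.62941597 -0.0869306   0.15662814] 8.775
0.008 249 [ 0.4761 -0.3926  0.012 ] ((494.404052734375, -402.43804931640625), (112.93400573730469, 152.7864990234375), 77.85126495361328)
0.022 93 [ 0.4762 -0.3882  0.0278] ((477.61572265625, -396.63470458984375), (51.404380798339844, 46.66035842895508), 25.654813766479492)
0.043 196 [ 0.4776 -0.4006  0.0493] ((477.87542724609375, -401.18060302734375), (39.81114196777344, 43.320716857910156), 52.863792419433594)
bolts [[0.725, -0.208], [0.638, -0.201], [0.634, -0.2], [0.633, -0.196], [0.63, -0.193], [0.627, -0.193], [0.623, -0.195]] placed [ 0.63152457 -0.19495109  0.07313582]
top nut [([0.63, -0.219, 0.003], 0.67), ([0.472, -0.398, 0.046], 0.54)]
top flange [([0.488, -0.283, 0.017], 0.76), ([0.47, -0.382, 0.027], 0.68)]
top plate [([0.434, -0.508, 0.008], 0.9), ([0.462, -0.39, 0.009], 0.84), ([0.346, -0.423, 0.011], 0.74)]
side nut [([0.468, -0.403, 0.045], 0.6)]
side flange [([0.481, -0.294, 0.014], 0.77), ([0.459, -0.411, 0.025], 0.61), ([0.659, -0.197, 0.008], 0.3)]
side plate [([0.344, -0.426, 0.014], 0.93), ([0.455, -0.401, 0.012], 0.65), ([0.419, -0.512, 0.01], 0.55), ([0.458, -0.414, 0.024], 0.24)]
```

View pics/c4.png

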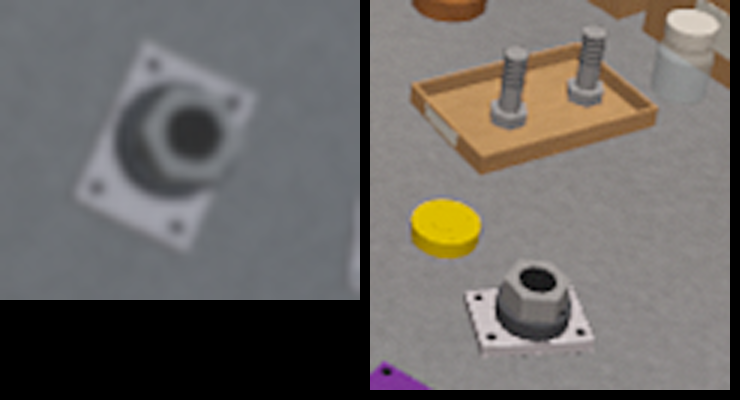

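The bolt stands upright in the middle of the bolt tray's empty half (side crop (510,90)). The nut (190,135 in the left crop) is still centred on the stack. Next is the yaw of the nut's flats.

```bash
cat > fit.py <<'E'
from h import *
from scipy.optimize import differential_evolution
def hull(m):
    c,_=cv2.findContours(m.astype(np.uint8),cv2.RETR_EXTERNAL,cv2.CHAIN_APPROX_NONE)
    h=cv2.convexHull(max(c,key=cv2.contourArea)); o=np.zeros((400,640),np.uint8); cv2.fillPoly(o,[h],1); return o
def fit(masks,poly,z,c0,period,r=.012):
    """masks: {cam:bool mask of flat top face at z}; poly(yaw)->Nx2 about centre"""
    def cost(v):
        s=0
        for n,m in masks.items():
            Q=np.array([proj(n,[v[0]+a,v[1]+b,z]) for a,b in poly(v[2])])
            o=np.zeros((400,640),np.uint8); cv2.fillPoly(o,[np.round(Q*256).astype(np.int32)],1,shift=8)
            s+=(o!=m).sum()/m.sum()
        return s
    R_=differential_evolution(cost,[(c0[0]-r,c0[0]+r),(c0[1]-r,c0[1]+r),(0,period)],seed=1,maxiter=60,popsize=12,polish=False)
    return R_.x[:2].round(4),np.degrees(R_.x[2]).round(1),round(R_.fun,3)
hexp=lambda y:[(.02309*np.cos(y+np.pi/6+k*np.pi/3),.02309*np.sin(y+np.pi/6+k*np.pi/3)) for k in range(6)]
E
python3 - <<'E'
from fit import *
M={}
for n in('top','side'):
    p,d=grab_frame(n);W=cloud(n,d); near=np.hypot(W[...,0]-.476,W[...,1]+.398)<.035
    t=.045 if n=='top' else .0465
    M[n]=hull(near&(W[...,2]>t)); print(n,M[n].sum())
    for k in range(1): print(fit({n:M[n]},hexp,.048,(.476,-.399),np.pi/3))
print(fit(M,hexp,.048,(.476,-.399),np.pi/3))
E
```

```text
top 210Traceback (most recent call last):
  File "<stdin>", line 7, in <module>
  File "fit.py", line 15, in fit
    R_=differential_evolution(cost,[(c0[0]-r,c0[0]+r),(c0[1]-r,c0[1]+r),(0,period)],seed=1,maxiter=60,popsize=12,polish=False)
    return fun(*args, **kwargs)
    ret = solver.solve()
    next(self)
    ~~~~^^^^^^
    energy = self.func(parameters)
    return self.f(x, *self.args)
           ~~~~~~^^^^^^^^^^^^^^^
  File "fit.py", line 11, in cost
    Q=np.array([proj(n,[v[0]+a,v[1]+b,z]) for a,b in poly(v[2])])
                ~~~~^^^^^^^^^^^^^^^^^^^^^
  File "h.py", line 15, in proj
    c,f,M=cam(n); q=M.T@(np.array(P)-c['eye']); return np.array([c['cx']+f*q[0]/-q[2], c['cy']-f*q[1]/-q[2]])
          ~~~^^^
  File "h.py", line 7, in cam
    c=calibration(n); q=c['attitude']; return c,200/np.tan(np.radians(c['fovy'])/2),R.from_quat([q[1],q[2],q[3],q[0]]).as_matrix()
ValueError: time passes only in moves, steps and waits
```

```bash
sed -i 's/^def cam(n):/import functools\n@functools.lru_cache(None)\ndef cam(n):/' h.py
python3 - <<'E'
from fit import *
M={}
for n in('top','side'):
    p,d=grab_frame(n);W=cloud(n,d); near=np.hypot(W[...,0]-.476,W[...,1]+.398)<.035
    t=.045 if n=='top' else .0465
    M[n]=hull(near&(W[...,2]>t)); print(n,M[n].sum(),fit({n:M[n]},hexp,.048,(.476,-.399),np.pi/3))
print(fit(M,hexp,.048,(.476,-.399),np.pi/3))
E
```

```text
top 210 (array([ 0.478 , -0.4011]), np.float64(49.5), np.float64(0.043))
side 243 (array([ 0.475 , -0.3992]), np.float64(50.8), np.float64(0.029))
(array([ 0.4761, -0.3986]), np.float64(50.9), np.float64(0.143))
```

Emit:
drive_tool(
  commands=[
    {"grip": 7,"dp": [-2.5,-5.2,0],"turn": [0,0,-4.1]},
    {"grip": 7,"dp": [-2.5,-5.2,0],"turn": [0,0,-4.1]},
    {"grip": 7,"dp": [-2.5,-5.2,0],"turn": [0,0,-4.1]},
    {"grip": 7,"dp": [-2.5,-5.2,0],"turn": [0,0,-4.1]},
    {"grip": 7,"dp": [-2.5,-5.2,0],"turn": [0,0,-4.1]},
  ],
  newtons=15,
)

```text
t: 9.95
position: [0.5037, -0.3521, 0.1567]
tcp_rot: [0.0, 0.308, 0.951, -0.0]
force: [0.5, -0.4, 1.3]
grip_width: 0.744
gripper_force: 0.0
```

Emit:
drive_tool(
  commands=[
    {"grip": 7,"dp": [-2.7,-5.2,0],"turn": [0,0,-4.1]},
    {"grip": 7,"dp": [0,0,0],"turn": [0,0,0]},
    {"grip": 7,"dp": [0,0,-4],"turn": [0,0,0]},
    {"grip": 7,"dp": [0,0,-3.6],"turn": [0,0,0]},
    {"grip": 7,"dp": [0,0,0],"turn": [0,0,0]},
  ],
)

```text
t: 10.58
position: [0.4758, -0.3989, 0.0768]
tcp_rot: [-0.004, 0.341, 0.94, 0.002]
force: [-0.2, -0.3, 0.2]
grip_width: 0.746
gripper_force: 0.0
```

Emit:
drive_tool(
  commands=[
    {"grip": 7,"dp": [0,0,-2.4],"turn": [0,0,0]},
    {"grip": 7,"dp": [0,0,-1.6],"turn": [0,0,0]},
    {"grip": 7,"dp": [0,0,0],"turn": [0,0,0]},
    {"grip": 7,"dp": [0,0,0],"turn": [0,0,0]},
  ],
)

```text
t: 11.08
position: [0.4783, -0.4028, 0.0416]
tcp_rot: [0.001, 0.341, 0.94, -0.0]
force: [0.3, -0.6, 0.3]
grip_width: 0.748
gripper_force: 0.0
```

Emit:
drive_tool(
  commands=[
    {"grip": 7,"dp": [-0.1,0.2,-0.6],"turn": [0,0,0]},
    {"grip": 7,"dp": [0,0,-0.4],"turn": [0,0,0]},
    {"grip": 6,"dp": [0,0,0],"turn": [0,0,0]},
    {"grip": 5,"dp": [0,0,0],"turn": [0,0,0]},
  ],
)

```text
t: 11.58
position: [0.4767, -0.4004, 0.0305]
tcp_rot: [0.0, 0.341, 0.94, -0.0]
force: [0.3, 0.5, 0.2]
grip_width: 0.569
gripper_force: 0.0
```

Emit:
drive_tool(
  commands=[
    {"grip": 4.5,"dp": [0,0,0],"turn": [0,0,0]},
    {"grip": 4.2,"dp": [0,0,0],"turn": [0,0,0]},
    {"grip": 3.5,"dp": [0,0,0],"turn": [0,0,0]},
    {"grip": 3,"dp": [0,0,0],"turn": [0,0,0]},
  ],
)

```text
t: 12.08
position: [0.4769, -0.4003, 0.0306]
tcp_rot: [0.0, 0.341, 0.94, 0.0]
force: [0.6, 0.7, 0.6]
grip_width: 0.426
gripper_force: 14.9
```

The opening reads 40 mm, so the grip is on the flats. Lifting and carrying.

Emit:
drive_tool(
  commands=[
    {"grip": 3,"dp": [0,0,0.6],"turn": [0,0,0]},
    {"grip": 3,"dp": [0,0,2.5],"turn": [0,0,0]},
    {"grip": 3,"dp": [0,0,5],"turn": [0,0,0]},
    {"grip": 3,"dp": [-0.3,4,0],"turn": [0,0,0]},
    {"grip": 3,"dp": [-0.3,5.8,0],"turn": [0,0,0]},
  ],
  newtons=25,
)

```text
t: 12.7
position: [0.471, -0.3032, 0.1129]
tcp_rot: [0.001, 0.342, 0.94, -0.001]
force: [1.5, -0.1, -1.4]
grip_width: 0.425
gripper_force: 24.8
```

Emit:
drive_tool(
  commands=[
    {"grip": 3,"dp": [-0.3,5.8,0],"turn": [0,0,0]},
    {"grip": 3,"dp": [-0.3,5.8,0],"turn": [0,0,0]},
    {"grip": 3,"dp": [-0.3,5.8,0],"turn": [0,0,0]},
    {"grip": 3,"dp": [-0.3,5.8,0],"turn": [0,0,0]},
    {"grip": 3,"dp": [-0.3,5.8,0],"turn": [0,0,0]},
  ],
)

```text
t: 13.32
position: [0.4552, -0.0108, 0.1118]
tcp_rot: [0.0, 0.341, 0.94, -0.0]
force: [0.7, 0.6, -0.5]
grip_width: 0.426
gripper_force: 24.8
```

Emit:
drive_tool(
  commands=[
    {"grip": 3,"dp": [0,0.3,0],"turn": [0,0,0]},
    {"grip": 3,"dp": [0,0,-4],"turn": [0,0,0]},
    {"grip": 3,"dp": [0,0,0],"turn": [0,0,0]},
  ],
)

```text
t: 13.7
position: [0.4526, -0.0096, 0.0692]
tcp_rot: [-0.003, 0.341, 0.94, -0.001]
force: [-0.6, 0.6, -0.8]
grip_width: 0.428
gripper_force: 24.8
```

```bash
python3 - <<'E'
from h import *
s=read_state();print(s['position'],s['grip_width'],s['force'])
p,d=snap('side','side5.png')
cv2.imwrite('pics/side5c.png',cv2.resize(cv2.cvtColor(p,cv2.COLOR_RGB2BGR)[100:310,260:440],None,fx=2.8,fy=2.8,interpolation=cv2.INTER_CUBIC))
f=lambda P:((proj('side',P)-[260,100])*2.8).round(0)
a=np.radians(11.3); ex=np.array([np.cos(a),np.sin(a)]);ey=np.array([-ex[1],ex[0]]);o=np.array([.4558,-.0094])
print([f([*(o+x*ex+y*ey),.02]) for x,y in((-.06,-.059),(-.06,.059),(.122,.059),(.122,-.059))])
E
```

```text
[ 0.45261009 -0.00956687  0.06918305] 0.42787703915105585 [-0.60841358  0.6275125  -0.80440594]
[array([116., 328.]), array([ 37., 276.]), array([171., 216.]), array([251., 259.])]
```

View pics/side5c.png

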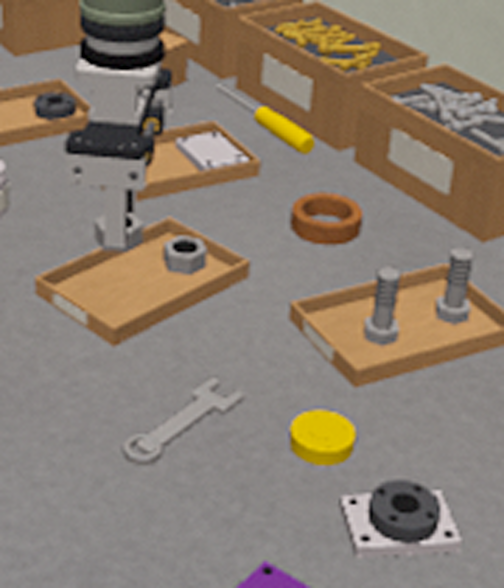

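The nut is held over its tray. The tray corners at (116,333), (37,280), (171,222) and (250,262) match the prediction. The flange is still on the plate (400,510). Lowering.

Emit:
drive_tool(
  commands=[
    {"grip": 3,"dp": [0.1,0,-3],"turn": [0,0,0]},
    {"grip": 3,"dp": [0,0,-2],"turn": [0,0,0]},
    {"grip": 3,"dp": [0,0,-0.8],"turn": [0,0,0]},
    {"grip": 3,"dp": [0,0,-0.2],"turn": [0,0,0]},
    {"grip": 3,"dp": [0,0,0],"turn": [0,0,0]},
  ],
)

```text
t: 14.38
position: [0.4576, -0.0098, 0.0124]
tcp_rot: [0.001, 0.341, 0.94, 0.0]
force: [-0.1, 0.2, -0.8]
grip_width: 0.423
gripper_force: 24.8
```

Emit:
drive_tool(
  commands=[
    {"grip": 3,"dp": [0,0,-0.3],"turn": [0,0,0]},
    {"grip": 3,"dp": [0,0,-0.2],"turn": [0,0,0]},
    {"grip": 3,"dp": [0,0,-0.1],"turn": [0,0,0]},
    {"grip": 3,"dp": [0,0,0],"turn": [0,0,0]},
  ],
)

```text
t: 14.88
position: [0.4566, -0.0093, 0.0055]
tcp_rot: [-0.0, 0.341, 0.94, -0.0]
force: [-1.1, 0.1, 0.5]
grip_width: 0.425
gripper_force: 24.8
```

Emit:
drive_tool(
  commands=[
    {"grip": 3,"dp": [0,0,-0.1],"turn": [0,0,0]},
    {"grip": 4.3,"dp": [0,0,0],"turn": [0,0,0]},
    {"grip": 5,"dp": [0,0,0],"turn": [0,0,0]},
    {"grip": 6,"dp": [0,0,0],"turn": [0,0,0]},
    {"grip": 6.2,"dp": [0,0,0],"turn": [0,0,0]},
  ],
)

```text
t: 15.5
position: [0.4565, -0.0093, 0.0043]
tcp_rot: [-0.0, 0.341, 0.94, -0.0]
force: [-1.3, -0.1, 0.4]
grip_width: 0.658
gripper_force: 0.0
```

Emit:
drive_tool(
  commands=[
    {"grip": 6.5,"dp": [0,0,3],"turn": [0,0,0]},
    {"grip": 8,"dp": [0,0,5],"turn": [0,0,0]},
    {"grip": 8,"dp": [0,5,4],"turn": [0,0,0]},
    {"grip": 8,"dp": [-3,5,0],"turn": [0,0,0]},
    {"grip": 8,"dp": [0,0,0],"turn": [0,0,0]},
  ],
)

```text
t: 16.12
position: [0.4248, 0.0919, 0.1236]
tcp_rot: [-0.0, 0.339, 0.941, 0.0]
force: [0.6, -0.1, -0.1]
grip_width: 0.85
gripper_force: 0.0
```

```bash
python3 - <<'E'
from fit import *
s=read_state();print(s['position'],s['t'])
disc=lambda r:(lambda y:[(r*np.cos(k*np.pi/12),r*np.sin(k*np.pi/12)) for k in range(24)])
rect=lambda y:[(x*np.cos(y)-z*np.sin(y),x*np.sin(y)+z*np.cos(y)) for x,z in((.04,.028),(-.04,.028),(-.04,-.028),(.04,-.028))]
A={};B={}
for n in('top','side'):
    p,d=snap(n,n+'6.png');W=cloud(n,d); near=np.hypot(W[...,0]-.476,W[...,1]+.398)<.055
    z=W[...,2]
    a=hull(near&(z>(.021 if n=='top' else .0255))&(z<.06)); print(n,'flange',a.sum(),fit({n:a},disc(.027),.028,(.476,-.399),.01))
    b=hull(near&(z>.007)&(z<.018)&(p.min(-1)>120)); print(n,'plate',b.sum(),fit({n:b},rect,.012,(.476,-.399),np.pi))
    nn=np.hypot(W[...,0]-.456,W[...,1]+.009)<.035
    t=W[nn&(z>.018)&(z<.03)]; print('nut in tray',len(t),t.mean(0).round(4),np.percentile(t,[1,99],axis=0).mean(0).round(4))
E
```

```text
[0.42482174 0.09185168 0.12361229] 16.125
top flange 323 (array([ 0.478 , -0.3993]), np.float64(0.3), np.float64(0.04))
top plate 273 (array([ 0.4641, -0.3926]), np.float64(51.7), np.float64(1.205))
nut in tray 191 [ 0.4563 -0.0115  0.0236] [ 0.456  -0.011   0.0237]
side flange 381 (array([ 0.4756, -0.3982]), np.float64(0.1), np.float64(0.034))
side plate 785 (array([ 0.4737, -0.3972]), np.float64(154.3), np.float64(0.047))
nut in tray 129 [ 0.451  -0.0118  0.0232] [ 0.4526 -0.0099  0.0223]
```

The nut is resting in its tray at (0.456,-0.011). Next, the flange at (0.477,-0.399) and the plate yaw of about -25.7°.

Emit:
drive_tool(
  commands=[
    {"grip": 7.5,"dp": [0.6,-6.1,0],"turn": [0,0,1.8]},
    {"grip": 7.5,"dp": [0.6,-6.1,0],"turn": [0,0,1.8]},
    {"grip": 7.5,"dp": [0.6,-6.1,0],"turn": [0,0,1.8]},
    {"grip": 7.5,"dp": [0.6,-6.1,0],"turn": [0,0,1.8]},
    {"grip": 7.5,"dp": [0.6,-6.1,0],"turn": [0,0,1.8]},
  ],
  newtons=15,
)

```text
t: 16.85
position: [0.4561, -0.2194, 0.123]
tcp_rot: [-0.0, 0.267, 0.964, -0.0]
force: [-0.0, 0.3, 0.5]
grip_width: 0.796
gripper_force: 0.0
```

Emit:
drive_tool(
  commands=[
    {"grip": 7.5,"dp": [0.7,-6.1,0],"turn": [0,0,1.8]},
    {"grip": 7.5,"dp": [0.7,-6.1,0],"turn": [0,0,1.8]},
    {"grip": 7.5,"dp": [0.7,-6.1,0],"turn": [0,0,1.6]},
    {"grip": 7.5,"dp": [0,0,0],"turn": [0,0,0]},
    {"grip": 7.5,"dp": [0,0,-5],"turn": [0,0,0]},
  ],
)

```text
t: 17.48
position: [0.4796, -0.4036, 0.0768]
tcp_rot: [0.004, 0.224, 0.975, -0.003]
force: [-0.1, 0.0, -0.3]
grip_width: 0.795
gripper_force: 0.0
```

Emit:
drive_tool(
  commands=[
    {"grip": 7.5,"dp": [0,0,-3],"turn": [0,0,0]},
    {"grip": 7.5,"dp": [0,0,0],"turn": [0,0,0]},
    {"grip": 7.5,"dp": [0,0,0],"turn": [0,0,0]},
  ],
)

```text
t: 17.85
position: [0.4779, -0.3992, 0.0445]
tcp_rot: [0.001, 0.222, 0.975, -0.0]
force: [0.4, 0.1, 0.3]
grip_width: 0.794
gripper_force: 0.0
```

Emit:
drive_tool(
  commands=[
    {"grip": 7.5,"dp": [0,0,-2],"turn": [0,0,0]},
    {"grip": 7.5,"dp": [0,0,-0.8],"turn": [0,0,0]},
    {"grip": 7.5,"dp": [0,0,0],"turn": [0,0,0]},
    {"grip": 7,"dp": [0,0,0],"turn": [0,0,0]},
  ],
)

```text
t: 18.35
position: [0.4778, -0.3987, 0.0157]
tcp_rot: [0.0, 0.222, 0.975, -0.0]
force: [-0.2, 1.9, -0.1]
grip_width: 0.749
gripper_force: 0.0
```

Emit:
drive_tool(
  commands=[
    {"grip": 6.3,"dp": [0,0,0],"turn": [0,0,0]},
    {"grip": 5.8,"dp": [0,0,0],"turn": [0,0,0]},
    {"grip": 5.3,"dp": [0,0,0],"turn": [0,0,0]},
    {"grip": 4.5,"dp": [0,0,0],"turn": [0,0,0]},
    {"grip": 4.5,"dp": [0,0,0],"turn": [0,0,0]},
  ],
)

```text
t: 18.98
position: [0.478, -0.3982, 0.0158]
tcp_rot: [0.0, 0.222, 0.975, 0.0]
force: [1.1, 1.8, 2.2]
grip_width: 0.571
gripper_force: 15.0
```

Emit:
drive_tool(
  commands=[
    {"grip": 4.5,"dp": [0,0,0.6],"turn": [0,0,0]},
    {"grip": 4.5,"dp": [0,0,2.5],"turn": [0,0,0]},
    {"grip": 4.5,"dp": [0,0,5],"turn": [0,0,0]},
    {"grip": 4.5,"dp": [0,3,2],"turn": [0,0,0]},
    {"grip": 4.5,"dp": [0.3,5.8,0],"turn": [0,0,0]},
  ],
  newtons=30,
)

```text
t: 19.6
position: [0.4819, -0.3134, 0.1195]
tcp_rot: [0.003, 0.224, 0.975, -0.002]
force: [0.8, 0.7, -2.2]
grip_width: 0.566
gripper_force: 30.0
```

Emit:
drive_tool(
  commands=[
    {"grip": 4.5,"dp": [0.3,5.8,0],"turn": [0,0,0]},
    {"grip": 4.5,"dp": [0.3,5.8,0],"turn": [0,0,0]},
    {"grip": 4.5,"dp": [0.3,5.8,0],"turn": [0,0,0]},
    {"grip": 4.5,"dp": [0.3,5.8,0],"turn": [0,0,0]},
    {"grip": 4.5,"dp": [0.3,5.8,0],"turn": [0,0,0]},
  ],
)

```text
t: 20.23
position: [0.4952, -0.0193, 0.1164]
tcp_rot: [0.0, 0.222, 0.975, -0.0]
force: [0.8, -0.6, -3.0]
grip_width: 0.563
gripper_force: 30.0
```

Emit:
drive_tool(
  commands=[
    {"grip": 4.5,"dp": [0.3,5.8,0],"turn": [0,0,0]},
    {"grip": 4.5,"dp": [0.3,5.8,0],"turn": [0,0,0]},
    {"grip": 4.5,"dp": [0.3,5.8,0],"turn": [0,0,0]},
    {"grip": 4.5,"dp": [0.3,5.8,0],"turn": [0,0,0]},
    {"grip": 4.5,"dp": [0,5.8,0],"turn": [0,0,0]},
  ],
)

```text
t: 20.85
position: [0.5076, 0.2707, 0.1163]
tcp_rot: [0.0, 0.222, 0.975, -0.001]
force: [0.6, 0.6, -2.4]
grip_width: 0.565
gripper_force: 30.0
```

Emit:
drive_tool(
  commands=[
    {"grip": 4.5,"dp": [0,5.5,0],"turn": [0,0,0]},
    {"grip": 4.5,"dp": [0,5.5,0],"turn": [0,0,0]},
    {"grip": 4.5,"dp": [0,2.5,0],"turn": [0,0,0]},
    {"grip": 4.5,"dp": [0,0,-3.5],"turn": [0,0,0]},
    {"grip": 4.5,"dp": [0,0,0],"turn": [0,0,0]},
  ],
)

```text
t: 21.48
position: [0.5044, 0.4025, 0.0773]
tcp_rot: [-0.003, 0.222, 0.975, -0.003]
force: [-1.4, 0.4, -3.2]
grip_width: 0.565
gripper_force: 30.0
```

```bash
python3 - <<'E'
from h import *
s=read_state();print(s['position'],s['grip_width'],s['force'])
p,d=snap('side','side7.png')
cv2.imwrite('pics/side7c.png',cv2.resize(cv2.cvtColor(p,cv2.COLOR_RGB2BGR)[60:220,220:370],None,fx=3.6,fy=3.6,interpolation=cv2.INTER_CUBIC))
f=lambda P:((proj('side',P)-[220,60])*3.6).round(0)
for a,o in((-3.8,(.5081,.4061)),(-6,(.6112,.2040))):
    a=np.radians(a); ex=np.array([np.cos(a),np.sin(a)]);ey=np.array([-ex[1],ex[0]]);o=np.array(o)
    print([f([*(o+x*ex+y*ey),.02]).tolist() for x,y in((-.06,-.059),(-.06,.059),(.122,.059),(.122,-.059))])
E
```

```text
[0.50442955 0.40246501 0.07734157] 0.5650652140585621 [-1.41682857  0.35107836 -3.22790202]
[[95.0, 323.0], [53.0, 275.0], [224.0, 243.0], [273.0, 287.0]]
[[297.0, 387.0], [245.0, 331.0], [420.0, 297.0], [481.0, 349.0]]
```

View pics/side7c.png

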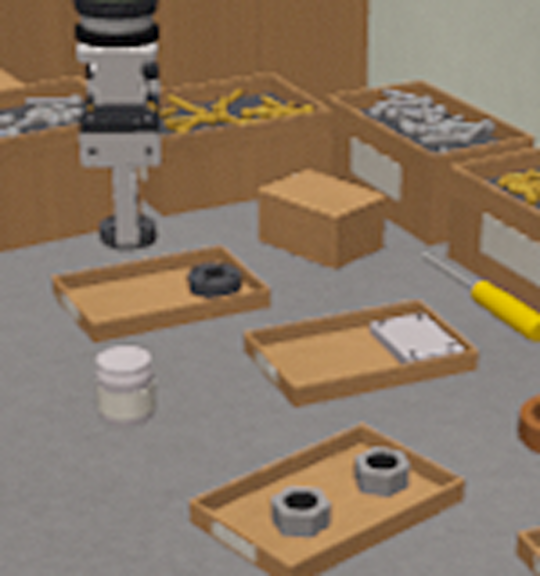

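The flange is held over its tray at (125,232), and the tray corners match the prediction within 2 px at full scale. The nut sits centred in the nut tray (300,510). Lowering the flange.

Emit:
drive_tool(
  commands=[
    {"grip": 4.5,"dp": [0.1,0.1,-3.5],"turn": [0,0,0]},
    {"grip": 4.5,"dp": [0,0,-2.2],"turn": [0,0,0]},
    {"grip": 4.5,"dp": [0,0,-0.8],"turn": [0,0,0]},
    {"grip": 4.5,"dp": [0,0,0],"turn": [0,0,0]},
    {"grip": 4.5,"dp": [0,0,0],"turn": [0,0,0]},
  ],
)

```text
t: 22.15
position: [0.5096, 0.406, 0.0178]
tcp_rot: [0.001, 0.222, 0.975, 0.001]
force: [0.5, 0.7, -1.9]
grip_width: 0.569
gripper_force: 30.0
```

Emit:
drive_tool(
  commands=[
    {"grip": 4.5,"dp": [0,0,-0.5],"turn": [0,0,0]},
    {"grip": 4.5,"dp": [0,0,-0.3],"turn": [0,0,0]},
    {"grip": 4.5,"dp": [0,0,-0.1],"turn": [0,0,0]},
    {"grip": 4.5,"dp": [0,0,0],"turn": [0,0,0]},
  ],
)

```text
t: 22.65
position: [0.5085, 0.4054, 0.0073]
tcp_rot: [-0.0, 0.222, 0.975, -0.0]
force: [0.1, 0.5, -2.0]
grip_width: 0.565
gripper_force: 30.0
```

Emit:
drive_tool(
  commands=[
    {"grip": 4.5,"dp": [0,0,-0.1],"turn": [0,0,0]},
    {"grip": 4.5,"dp": [0,0,-0.1],"turn": [0,0,0]},
    {"grip": 4.5,"dp": [0,0,0],"turn": [0,0,0]},
  ],
)

```text
t: 23.02
position: [0.5088, 0.4056, 0.0068]
tcp_rot: [0.0, 0.222, 0.975, 0.0]
force: [-2.6, -2.1, 4.9]
grip_width: 0.57
gripper_force: 30.0
```

Emit:
drive_tool(
  commands=[
    {"grip": 5.7,"dp": [0,0,0],"turn": [0,0,0]},
    {"grip": 6.2,"dp": [0,0,0],"turn": [0,0,0]},
    {"grip": 7,"dp": [0,0,0],"turn": [0,0,0]},
    {"grip": 7,"dp": [0,0,0.2],"turn": [0,0,0]},
    {"grip": 7,"dp": [0,0,1],"turn": [0,0,0]},
  ],
)

```text
t: 23.65
position: [0.5079, 0.405, 0.017]
tcp_rot: [-0.001, 0.222, 0.975, -0.001]
force: [-0.3, 0.1, -0.1]
grip_width: 0.746
gripper_force: 0.0
```

Emit:
drive_tool(
  commands=[
    {"grip": 7,"dp": [0,0,3],"turn": [0,0,0]},
    {"grip": 7.5,"dp": [0,0,6],"turn": [0,0,0]},
    {"grip": 7.5,"dp": [-0.2,-5.8,1],"turn": [0,0,0]},
    {"grip": 7.5,"dp": [-0.2,-5.8,0],"turn": [0,0,0]},
    {"grip": 7.5,"dp": [-0.2,-5.8,0],"turn": [0,0,0]},
  ],
)

```text
t: 24.28
position: [0.503, 0.2302, 0.1189]
tcp_rot: [0.001, 0.222, 0.975, 0.001]
force: [0.5, -0.4, 0.0]
grip_width: 0.798
gripper_force: 0.0
```

```bash
python3 - <<'E'
from fit import *
s=read_state();print(s['position'],s['t'])
rect=lambda y:[(x*np.cos(y)-z*np.sin(y),x*np.sin(y)+z*np.cos(y)) for x,z in((.04,.028),(-.04,.028),(-.04,-.028),(.04,-.028))]
disc=lambda y:[(.027*np.cos(k*np.pi/12),.027*np.sin(k*np.pi/12)) for k in range(24)]
for n in('top','side'):
    p,d=snap(n,n+'8.png');W=cloud(n,d);z=W[...,2]
    near=np.hypot(W[...,0]-.476,W[...,1]+.398)<.053
    m=near&(z>(.006 if n=='top' else .009))&(z<.025)
    b=hull(cv2.morphologyEx(m.astype(np.uint8),cv2.MORPH_OPEN,np.ones((3,3),np.uint8))); print(n,'plate',b.sum(),fit({n:b},rect,.012,(.476,-.399),np.pi))
    nf=np.hypot(W[...,0]-.508,W[...,1]-.406)<.04; m=nf&(z>.013)&(z<.03)&(p.max(-1)<90)
    print(n,'flange',m.sum(),fit({n:hull(m)},disc,.019,(.508,.406),.01), np.median(z[m]))
E
```

```text
[0.50301701 0.23015115 0.11894885] 24.275
top plate 639 (array([ 0.4791, -0.3967]), np.float64(150.9), np.float64(0.031))
top flange 23 (array([0.516 , 0.3948]), np.float64(0.3), np.float64(9.452)) 0.01783172843080849
side plate 763 (array([ 0.4741, -0.3958]), np.float64(152.5), np.float64(0.029))
side flange 81 (array([0.5027, 0.3963]), np.float64(0.5), np.float64(0.074)) 0.01946554002907963
```

Emit:
drive_tool(
  commands=[
    {"grip": 7.5,"dp": [-0.3,-5.7,0],"turn": [0,0,-0.5]},
    {"grip": 7.5,"dp": [-0.3,-5.7,0],"turn": [0,0,-0.5]},
    {"grip": 7.5,"dp": [-0.3,-5.7,0],"turn": [0,0,-0.5]},
    {"grip": 7.5,"dp": [-0.3,-5.7,0],"turn": [0,0,-0.5]},
    {"grip": 7.5,"dp": [-0.3,-5.7,0],"turn": [0,0,-0.5]},
  ],
  newtons=15,
)

```text
t: 25.0
position: [0.4884, -0.0547, 0.1185]
tcp_rot: [0.001, 0.243, 0.97, 0.0]
force: [0.3, -0.8, -0.1]
grip_width: 0.796
gripper_force: 0.0
```

Emit:
drive_tool(
  commands=[
    {"grip": 7.5,"dp": [-0.2,-5.7,0],"turn": [0,0,0]},
    {"grip": 7.5,"dp": [-0.2,-5.7,0],"turn": [0,0,0]},
    {"grip": 7.5,"dp": [-0.2,-5.7,0],"turn": [0,0,0]},
    {"grip": 7.5,"dp": [-0.2,-5.7,0],"turn": [0,0,0]},
    {"grip": 7.5,"dp": [-0.2,-5.7,0],"turn": [0,0,0]},
  ],
)

```text
t: 25.62
position: [0.4786, -0.3402, 0.1184]
tcp_rot: [0.001, 0.243, 0.97, -0.0]
force: [1.2, 0.3, 0.0]
grip_width: 0.794
gripper_force: 0.0
```

Emit:
drive_tool(
  commands=[
    {"grip": 7.5,"dp": [-0.1,-5.5,0],"turn": [0,0,0]},
    {"grip": 7.5,"dp": [0,0,-4],"turn": [0,0,0]},
    {"grip": 7.5,"dp": [0,0,-3],"turn": [0,0,0]},
    {"grip": 7.5,"dp": [0,0,0],"turn": [0,0,0]},
    {"grip": 7.5,"dp": [0,0,0],"turn": [0,0,0]},
  ],
)

```text
t: 26.25
position: [0.478, -0.394, 0.049]
tcp_rot: [0.001, 0.243, 0.97, -0.001]
force: [-0.0, -0.2, 0.1]
grip_width: 0.798
gripper_force: 0.0
```

```bash
python3 - <<'E'
from fit import *
disc=lambda y:[(.027*np.cos(k*np.pi/12),.027*np.sin(k*np.pi/12)) for k in range(24)]
p,d=snap('top','top9.png');q,e=snap('side','side9.png')
for n,p1,d1 in(('top',p,d),('side',q,e)):
    W=cloud(n,d1);z=W[...,2]
    nf=np.hypot(W[...,0]-.508,W[...,1]-.406)<.04; m=nf&(z>.013)&(z<.03)
    print(n,'flange',m.sum(),fit({n:hull(m)},disc,.019,(.508,.406),.01), np.median(z[m]))
b=cv2.cvtColor(p,cv2.COLOR_RGB2BGR)
c1=cv2.resize(b[110:240,120:260],None,fx=3,fy=3,interpolation=cv2.INTER_CUBIC)
c2=cv2.resize(cv2.cvtColor(q,cv2.COLOR_RGB2BGR)[220:320,350:460],None,fx=3.5,fy=3.5,interpolation=cv2.INTER_CUBIC)
H=np.zeros((400,800,3),np.uint8);H[:390,:420]=c1;H[:350,410:795]=c2;cv2.imwrite('pics/c9.png',H)
E
```

```text
top flange 313 (array([0.5103, 0.4017]), np.float64(0.2), np.float64(0.036)) 0.01907940648909201
side flange 110 (array([0.5045, 0.4021]), np.float64(0.2), np.float64(0.112)) 0.01964001107571406
```

View pics/c9.png

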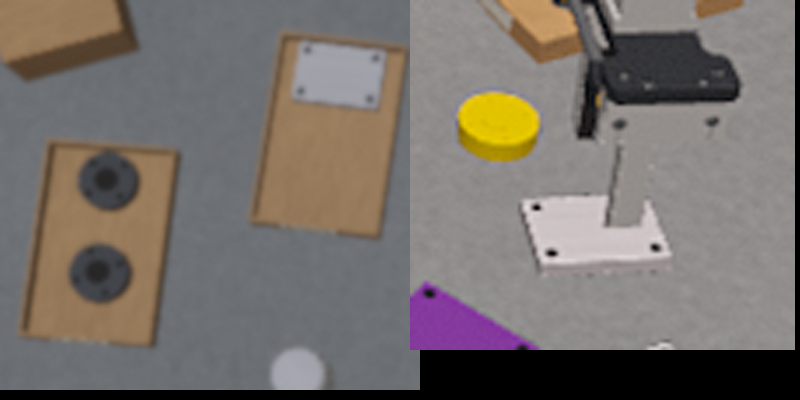

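The flange lies flat in its tray (left crop (100,272)), about 4 mm off centre. The plate alone is under the open fingers. Descending.

Emit:
drive_tool(
  commands=[
    {"grip": 7.5,"dp": [-0.1,-0.2,-2.5],"turn": [0,0,0]},
    {"grip": 7.5,"dp": [0,0,-1.5],"turn": [0,0,0]},
    {"grip": 7.5,"dp": [0,0,-0.4],"turn": [0,0,0]},
    {"grip": 7.5,"dp": [0,0,0],"turn": [0,0,0]},
  ],
)

```text
t: 26.85
position: [0.4758, -0.3956, 0.0037]
tcp_rot: [0.0, 0.243, 0.97, -0.0]
force: [-0.4, -0.4, 0.9]
grip_width: 0.798
gripper_force: 0.0
```

Emit:
drive_tool(
  commands=[
    {"grip": 6.8,"dp": [0,0,0],"turn": [0,0,0]},
    {"grip": 6.2,"dp": [0,0,0],"turn": [0,0,0]},
    {"grip": 5.8,"dp": [0,0,0],"turn": [0,0,0]},
    {"grip": 5,"dp": [0,0,0],"turn": [0,0,0]},
    {"grip": 4.5,"dp": [0,0,0],"turn": [0,0,0]},
  ],
)

```text
t: 27.48
position: [0.4761, -0.3954, 0.004]
tcp_rot: [0.0, 0.244, 0.97, 0.0]
force: [1.7, 1.5, 2.9]
grip_width: 0.593
gripper_force: 14.9
```

Emit:
drive_tool(
  commands=[
    {"grip": 4.5,"dp": [0,0,0],"turn": [0,0,0]},
    {"grip": 4.5,"dp": [0,0,0.6],"turn": [0,0,0]},
    {"grip": 4.5,"dp": [0,0,2.5],"turn": [0,0,0]},
    {"grip": 4.5,"dp": [0,0,5],"turn": [0,0,0]},
    {"grip": 4.5,"dp": [0,0,2],"turn": [0,0,0]},
  ],
  newtons=30,
)

```text
t: 28.1
position: [0.4765, -0.3973, 0.1073]
tcp_rot: [0.002, 0.244, 0.97, -0.002]
force: [0.2, -0.3, -1.9]
grip_width: 0.594
gripper_force: 29.9
```

Emit:
drive_tool(
  commands=[
    {"grip": 4.5,"dp": [1.2,5.5,0],"turn": [0,0,2]},
    {"grip": 4.5,"dp": [1.2,5.5,0],"turn": [0,0,2]},
    {"grip": 4.5,"dp": [1.2,5.5,0],"turn": [0,0,2]},
    {"grip": 4.5,"dp": [1.2,5.5,0],"turn": [0,0,2]},
    {"grip": 4.5,"dp": [1.2,5.5,0],"turn": [0,0,2]},
  ],
)

```text
t: 28.72
position: [0.5349, -0.1189, 0.1035]
tcp_rot: [-0.001, 0.158, 0.987, -0.0]
force: [0.2, -0.2, -2.6]
grip_width: 0.591
gripper_force: 29.9
```

Emit:
drive_tool(
  commands=[
    {"grip": 4.5,"dp": [1.2,5.5,0],"turn": [0,0,2]},
    {"grip": 4.5,"dp": [1.2,5.5,0],"turn": [0,0,2]},
    {"grip": 4.5,"dp": [1.2,5.5,0],"turn": [0,0,2]},
    {"grip": 4.5,"dp": [1.2,5.5,0],"turn": [0,0,2]},
    {"grip": 4.5,"dp": [1.2,5.5,0],"turn": [0,0,2]},
  ],
)

```text
t: 29.35
position: [0.5951, 0.1557, 0.1032]
tcp_rot: [-0.001, 0.071, 0.997, -0.001]
force: [0.4, -0.3, -1.0]
grip_width: 0.591
gripper_force: 29.9
```

Emit:
drive_tool(
  commands=[
    {"grip": 4.5,"dp": [1.4,5,0],"turn": [0,0,2]},
    {"grip": 4.5,"dp": [0,0,0],"turn": [0,0,0]},
    {"grip": 4.5,"dp": [0,0,-3],"turn": [0,0,0]},
    {"grip": 4.5,"dp": [0,0,0],"turn": [0,0,0]},
    {"grip": 4.5,"dp": [0,0,0],"turn": [0,0,0]},
  ],
)

```text
t: 29.98
position: [0.6094, 0.2034, 0.0744]
tcp_rot: [-0.0, 0.055, 0.999, -0.0]
force: [0.5, 0.8, -2.5]
grip_width: 0.591
gripper_force: 29.9
```

Emit:
drive_tool(
  commands=[
    {"grip": 4.5,"dp": [0.1,0,-3],"turn": [0,0,0]},
    {"grip": 4.5,"dp": [0,0,-2],"turn": [0,0,0]},
    {"grip": 4.5,"dp": [0,0,-0.7],"turn": [0,0,0]},
    {"grip": 4.5,"dp": [0,0,0],"turn": [0,0,0]},
    {"grip": 4.5,"dp": [0,0,0],"turn": [0,0,0]},
  ],
)

```text
t: 30.6
position: [0.6116, 0.2046, 0.0186]
tcp_rot: [0.001, 0.054, 0.999, 0.0]
force: [0.1, 0.1, -2.1]
grip_width: 0.593
gripper_force: 29.9
```

Emit:
drive_tool(
  commands=[
    {"grip": 4.5,"dp": [0,0,-0.4],"turn": [0,0,0]},
    {"grip": 4.5,"dp": [0,0,-0.3],"turn": [0,0,0]},
    {"grip": 4.5,"dp": [0,0,-0.1],"turn": [0,0,0]},
    {"grip": 4.5,"dp": [0,0,0],"turn": [0,0,0]},
  ],
)

```text
t: 31.1
position: [0.6105, 0.2045, 0.0093]
tcp_rot: [-0.0, 0.054, 0.999, -0.0]
force: [-0.3, -0.6, -1.9]
grip_width: 0.594
gripper_force: 29.9
```

Emit:
drive_tool(
  commands=[
    {"grip": 4.5,"dp": [0,0,-0.1],"turn": [0,0,0]},
    {"grip": 4.5,"dp": [0,0,-0.1],"turn": [0,0,0]},
    {"grip": 4.5,"dp": [0,0,0],"turn": [0,0,0]},
  ],
)

```text
t: 31.48
position: [0.6105, 0.2045, 0.0073]
tcp_rot: [-0.0, 0.054, 0.999, -0.0]
force: [0.6, 0.4, -2.2]
grip_width: 0.59
gripper_force: 29.9
```

Emit:
drive_tool(
  commands=[
    {"grip": 4.5,"dp": [0,0,-0.1],"turn": [0,0,0]},
    {"grip": 4.5,"dp": [0,0,0],"turn": [0,0,0]},
  ],
)

```text
t: 31.72
position: [0.6107, 0.2045, 0.007]
tcp_rot: [0.0, 0.054, 0.999, 0.0]
force: [-0.7, -1.4, 2.0]
grip_width: 0.592
gripper_force: 29.9
```

Contact (force +2.0 N). Releasing and backing off.

Emit:
drive_tool(
  commands=[
    {"grip": 5.9,"dp": [0,0,0],"turn": [0,0,0]},
    {"grip": 6.3,"dp": [0,0,0],"turn": [0,0,0]},
    {"grip": 6.9,"dp": [0,0,0],"turn": [0,0,0]},
    {"grip": 6.9,"dp": [0,0,0.2],"turn": [0,0,0]},
    {"grip": 6.9,"dp": [0,0,1.5],"turn": [0,0,0]},
  ],
)

```text
t: 32.35
position: [0.6094, 0.2042, 0.0228]
tcp_rot: [-0.001, 0.054, 0.999, -0.0]
force: [-0.2, -0.3, -0.6]
grip_width: 0.731
gripper_force: 0.0
```

Emit:
drive_tool(
  commands=[
    {"grip": 6.9,"dp": [0,0,5],"turn": [0,0,0]},
    {"grip": 6.9,"dp": [0,0,6],"turn": [0,0,0]},
    {"grip": 6.9,"dp": [-4,-4,4],"turn": [0,0,0]},
    {"grip": 6.9,"dp": [-4,-4,0],"turn": [0,0,0]},
    {"grip": 6.9,"dp": [-4,-4,0],"turn": [0,0,0]},
  ],
)

```text
t: 32.98
position: [0.4944, 0.0874, 0.1718]
tcp_rot: [0.002, 0.054, 0.999, -0.0]
force: [-0.6, -0.7, 0.4]
grip_width: 0.735
gripper_force: 0.0
```

Emit:
drive_tool(
  commands=[
    {"grip": 6.9,"dp": [-2,-6,0],"turn": [0,0,0]},
    {"grip": 6.9,"dp": [0,-6,0],"turn": [0,0,0]},
    {"grip": 6.9,"dp": [0,-6,0],"turn": [0,0,0]},
    {"grip": 6.9,"dp": [0,-6,0],"turn": [0,0,0]},
    {"grip": 6.9,"dp": [0,-6,0],"turn": [0,0,0]},
  ],
)

```text
t: 33.6
position: [0.4749, -0.2131, 0.1712]
tcp_rot: [0.001, 0.054, 0.999, -0.001]
force: [0.4, 0.0, -0.1]
grip_width: 0.731
gripper_force: 0.0
```

```bash
python3 - <<'E'
from h import *
s=read_state();print(s['position'],s['t'])
p,d=snap('top','top10.png');q,e=snap('side','side10.png');W=cloud('top',d);z=W[...,2]
for n,o,lo,hi,r in(('bolt',(.629,-.190),.066,.085,.04),('nut',(.4558,-.0094),.016,.03,.035),('flange',(.5081,.4061),.012,.03,.04),('plate',(.6112,.2040),.009,.03,.055)):
    m=(np.hypot(W[...,0]-o[0],W[...,1]-o[1])<r)&(z>lo)&(z<hi); print(n,m.sum(),np.median(z[m]).round(4),cv2.minAreaRect((W[m][:,:2]*1000).astype(np.float32)),o)
b=cv2.cvtColor(p,cv2.COLOR_RGB2BGR)[105:250,120:410]; c=cv2.cvtColor(q,cv2.COLOR_RGB2BGR)[120:245,225:455]
H=np.zeros((600,726,3),np.uint8);H[:300,:600]=cv2.resize(b,(600,300));H[300:,:552]=cv2.resize(c,(552,300));cv2.imwrite('pics/c10.png',H)
E
```

```text
[ 0.4749194  -0.21312304  0.17122487] 33.6
bolt 47 0.0738 ((631.7460327148438, -193.5145721435547), (16.835203170776367, 18.792213439941406), 39.39923858642578) (0.629, -0.19)
nut 191 0.0235 ((456.8814392089844, -11.24354362487793), (40.66411209106445, 41.931514739990234), 53.15959167480469) (0.4558, -0.0094)
flange 321 0.0192 ((509.9819030761719, 401.5145568847656), (54.78379440307617, 51.56809616088867), 61.720985412597656) (0.5081, 0.4061)
plate 605 0.0154 ((612.2742919921875, 203.24842834472656), (96.74169158935547, 90.02252197265625), 24.61451530456543) (0.6112, 0.204)
```

View pics/c10.png

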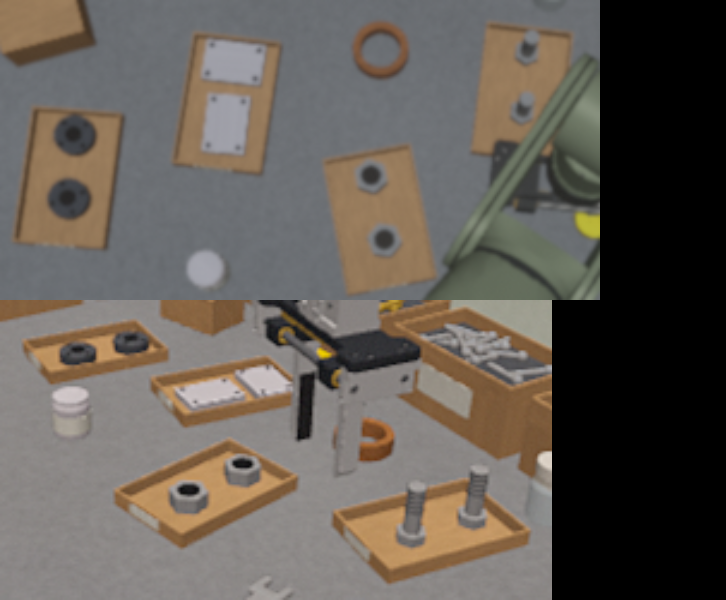

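The last picture shows all four pieces flat (the bolt upright), each in the middle of its tray's empty half and within about 5 mm of target: flange (70,198), plate (226,124), nut (383,240), bolt (523,105). The arm is clear, so I'm handing in.

```bash
python3 -c "
from cell import sign_off; print(sign_off())"
```

```text
the job is handed in; nothing more can be done
None
```

I moved the bolt, nut, flange and plate one at a time into their matching trays, each released within about 5 mm of the middle of the empty half by the last camera check, and handed in the job at about 34 s of the 136 s allowed; the hand-in returned no verdict.

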